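Tip the tube tray to its delivery end and lock it with the tie bar's safety hooks

ROBOT

A 6-joint arm with a two-finger parallel gripper is mounted at the origin on the work surface; the furniture and walls round the work are solid. World frame = base frame: x ahead of the robot, y to its left, z up, the work surface at z = 0. Lengths are in m, angles in degrees, forces in N, time in s.
With the tool pointing down it reaches from about 0.4 to 0.825 m from the base axis. Payload 7 kg.
Tool frame: the origin (TCP) lies midway between the tips of the shut fingers; the grasp point (between the pads) lies ctrl.tcp_to_grasp behind it (ctrl.tcp_to_grasp is the distance from the TCP to the grasp point, in m); z points along the fingers, y is the line along which they close (so a half turn about z gives the same grasp; the last joint's range is limited). The gripper opens to 88 mm and grips with 3 to 60 N. Pads are 19 mm wide; open, the fingers measure 130 mm over their backs; the gripper's body (78 mm by 193 mm) begins 47 mm behind the grasp point.
Start: joints at [-56.545, 20.546, 0.682, 0, -70.136, -16.507], TCP at [0.197, -0.646, 0.227] pointing down, gripper open.
Joint ranges: [-176.03, 176.03], [-82.01, 121.73], [-58.28, 71.71], [-173.87, 95.51], [-174.79, -0.11], [-173.66, 173.66]. Speed limits (degrees/s): [136.94, 136.94, 172.46, 180, 180, 180].

INTERFACE

Orientations are given as [roll, pitch, yaw] about the fixed x, y, z axes, in that order (R = Rz(yaw) Ry(pitch) Rx(roll)).
In Python, from plant import ctrl, imaging, close_job gives the robot as it stands.
- The arm moves only by the shell command python3 -m crank 'ROWS'. ROWS is JSON, a list of rows, each a list of 3 entries, a list of its own where there are three numbers: the shift along the world's x, y, z in m, then the turn, a rotation vector about the world's x, y, z in degrees, then the opening, from -1 (shut) to 1 (fully open), so that 0 is half open. A call has 1 to 12 rows; each row shifts and turns the commanded pose from where the row before left it; what a row does not reach is not made up. A row lasts 1/10 s, in which the tool goes at most 50 mm and 8.59 degrees, less where a joint would pass 70% of its speed; a pose out of reach is approached as far as the arm can. A call is refused whole if a number of a shift passes 0.05 or a number of a turn 8.59, either way. A call with a gripper value outside its range is refused whole. The fingers move at their own pace and stop on an object; the grip force is fixed at half the most. Time passes only in rows, so rows that do not move let the fingers close. It gives the time, the measured TCP pose, the force, the opening and the grip force at its end, in the units of the state.
- ctrl.get_obs(): the state, without advancing time (a new reading comes with each control period).
- imaging.snapshot(name): name is "scene" or "side" or "wrist"; returns (picture, depth): 400x640x3 uint8, blue, green, red; 400x640 float32, m along the optical axis (not along the pixel's ray), 0 where there is no reading.
- imaging.camera_model(name): a dict with "mtx" (3x3 intrinsics, pixels), "R" (3x3) and "t" (3): a world point X has camera coordinates R X + t. Camera axes: x right, y down, z forward; pixel columns grow to the right and rows downward; lengths in m; the calibration is good to about 2 mm. A picture is of the moment at which its call begins: read the wrist's pose just before it. camera_model takes no time and is no camera call; for the wrist camera it gives the pose at the moment of the call.
- close_job(): hands the job in; it is judged then, once.
The state is a dict: "clock": time; "joint_pos": joint angles; "qvel": joint speeds; "tau": joint torques, N m; "tool_pos": TCP position; "orientation": TCP orientation; "force": force on the tool from outside, world axes, zero at the start; "moment": the same for the moment, N m; "opening": finger opening in m; "gripper_force": force on a finger pad.
Only numpy, scipy, OpenCV 4.12 (cv2) and the standard library are available. Lean on these libraries where they do the work, as an engineer would, in place of code of your own. Each camera call takes 0.05 s, during which the arm holds its last target. There are 200 camera calls.

TASK

Tip the tube tray over towards its delivery end, the one beside the fixed post, by pressing on the raised end, so that all four tubes roll down to that end. Then lock the tray there with the loose tie bar: fit the bar the right way round, wide hook on the thick pin of the post and narrow hook on the thin pin of the tray, and push it fully down until both sprung latches have snapped shut under their pins, then let go. Keep the tubes in the tray and do not shove the other things on the bench about.

Things in the scene. Friction and masses are not known exactly. Their poses are not given: they have to be found in the camera images.
- tipping_stand: Grey fixed stand, plate 300 x 150 mm; origin on the bench under the middle of the tray's hinge, which is 72 mm up. Its x runs level along the tray to the delivery end, y along the hinge, z up. It carries a white open tray, 220 x 94 mm outside, walls 26 mm high, hinged across its middle like a see-saw. A fixed post, 143 mm tall, stands at x 133, y -54 mm, beside the delivery end.
- tray_lip (a point): On top of the delivery end's pressing lip, a flange 60 mm wide (y) that sticks 14 mm out of the end wall flush with the rim; the point is mid-width, 7 mm outside the wall, 117 mm along the tray from the hinge and 26 mm above it. x: outward along the tray, z: square to its floor. About 122 mm above the bench at the start, 73 mm fully tipped. The other end has a lip too.
- tray (a joint): Tilt of the tray, rad: -0.21 = resting on the stop of the other end (start), 0 level, +0.21 = resting on the stop of the delivery end. Past level the tubes roll over and their weight keeps it on that stop. 1 to 2 N on the lip tips it.
- tube1: Capped clear sample tube 1 of four alike, 16 mm in diameter, 75 mm long, lying across the tray (its y axis along the tube); origin at its centre. Rolls when the tray tips.
- tube2: Capped clear sample tube 2 of four alike, 16 mm in diameter, 75 mm long, lying across the tray (its y axis along the tube); origin at its centre. Rolls when the tray tips.
- tube3: Capped clear sample tube 3 of four alike, 16 mm in diameter, 75 mm long, lying across the tray (its y axis along the tube); origin at its centre. Rolls when the tray tips.
- tube4: Capped clear sample tube 4 of four alike, 16 mm in diameter, 75 mm long, lying across the tray (its y axis along the tube); origin at its centre. Rolls when the tray tips.
- tray_pin (a point): Middle of the thin steel pin on the tray, 7 mm in diameter, level along y. It sticks out to -y from a lug on the tray's side wall, 62 mm above the hinge, and moves with the tray. Lug face 23 mm from this point, a round head 18 mm across 20 mm the other way. Fully tipped it is 133 mm above the bench, level with post_pin and 120 mm from it.
- post_pin (a point): Middle of the thick steel pin on the fixed post: 12 mm in diameter, 133 mm above the bench, parallel to the tray's pin; a round head 22 mm across 20 mm out (-y) from this point, the post's face 18 mm the other way. x: level, from the tray's pin to this one when the tray is tipped; z up.
- bar_grip (a point): Centre of the black grip (50 long, 18 wide, 24 mm high) amid the loose steel tie bar: 0.26 kg, 163 mm long (x), 18 wide (y), 62 high. The bar stands on the feet of its hooks, mouths down, z up; the grip's centre is 50 mm above the feet. x: towards the wide hook. Fitted, x points from the tray's pin to the post's and this point is 18 mm above the pins' centres, half-way between.
- big_seat (a point): Where the thick pin's centre lies when the wide hook is fully on: 60 mm from the grip's centre along +x, 18 mm below it, 32 mm above the feet; axes as bar_grip. Slot 14.5 mm wide, open downward, its mouth flared to 22.5 mm over the last 6 mm. The thick pin does not enter the narrow hook.
- small_seat (a point): Where the thin pin's centre lies when the narrow hook is fully on: 60 mm from the grip's centre along -x, 18 mm below it; axes as bar_grip. Slot 9.5 mm wide, its mouth flared to 17.5 mm.
- big_latch (a joint): Latch of the wide hook, rad: 0 = shut across the mouth, 9 mm above the feet (sprung to it), up to 1.45 when pushed in by the pin on its way. It opens inward only, so the pin cannot come out. It snaps shut once the pin is within about 3 mm of its seat. Up to about 6 N of push opens it.
- small_latch (a joint): Latch of the narrow hook, as big_latch, but it snaps shut about 10 mm before its pin is seated. Both together need up to about 12 N of downward push on the bar, more than its weight.
- bench_timer_mid (a point): White bench timer, 63 x 66 x 30 mm, a bystander; its centre.
- tape_roll_mid (a point): Roll of masking tape lying flat, 104 mm across, 24 mm high, a bystander; its centre.
- buffer_bottle_mid (a point): White capped reagent bottle, 45 mm across, 110 mm high, a bystander; its centre, 55 mm up.
- tube_rack_mid (a point): Clear rack of capped tubes, 54 x 147 x 92 mm, a bystander; its centre, 46 mm up.
- petri_dish_mid (a point): Lidded clear dish, 61 mm across, 16 mm high, near the stand, a bystander; its centre.
- coverglass_box_mid (a point): Small square box, 50 x 50 x 20 mm, in front of the stand, a bystander; its centre.

How it is judged (in metres and radians):
On the way, in this order (a step that is already met when the one before it is completed fails the run):
1. the tray is tipped to the delivery end and all four tubes lie at that end (value of joint tray above 0.17 rad and x of tube1 in the frame of tray_lip between -0.085 and -0.008 m and z of tube1 in the frame of tray_lip between -0.024 and 0.004 m and y of tube1 in the frame of tray_lip between -0.03 and 0.03 m and x of tube2 in the frame of tray_lip between -0.085 and -0.008 m and z of tube2 in the frame of tray_lip between -0.024 and 0.004 m and y of tube2 in the frame of tray_lip between -0.03 and 0.03 m and x of tube3 in the frame of tray_lip between -0.085 and -0.008 m and z of tube3 in the frame of tray_lip between -0.024 and 0.004 m and y of tube3 in the frame of tray_lip between -0.03 and 0.03 m and x of tube4 in the frame of tray_lip between -0.085 and -0.008 m and z of tube4 in the frame of tray_lip between -0.024 and 0.004 m and y of tube4 in the frame of tray_lip between -0.03 and 0.03 m), for 0.2 s.
2. both hooks sit on their pins, the wide one on the post's and the narrow one on the tray's, and both latches have snapped shut (x of post_pin in the frame of big_seat between -0.004 and 0.004 m and z of post_pin in the frame of big_seat between -0.004 and 0.003 m and y of post_pin in the frame of big_seat between -0.012 and 0.012 m and x of tray_pin in the frame of small_seat between -0.004 and 0.004 m and z of tray_pin in the frame of small_seat between -0.004 and 0.003 m and y of tray_pin in the frame of small_seat between -0.012 and 0.012 m and value of joint each of big_latch, small_latch below 0.2 rad), for 0.2 s.
At the end, for the whole second after the job is handed in: Tray tipped to the delivery end (joint above 0.17), all four tubes in it within 77 mm of that end wall; wide hook on the post pin, narrow hook on the tray pin, each pin within 4 mm of its seat (12 mm sideways); both latches shut (below 0.2); bar at rest (all of step 1 and all of step 2 and linear speed of tie_bar below 0.02 m/s); the robot touches nothing.
It fails at once if a tube has left the tray (height (world z) of any of tube1, tube2, tube3, tube4 below 0.035 m or height (world z) of any of tube1, tube2, tube3, tube4 above 0.2 m).
It fails at once if a bystander has been shoved more than 30 mm (distance of any of bench_timer_mid, tape_roll_mid, buffer_bottle_mid, tube_rack_mid, petri_dish_mid, coverglass_box_mid from where it was at the start of the episode above 0.03 m).
It also fails if it takes over 61 s, if anything falls off the work surface, if the arm or the gripper's body presses on something with over 40 N, if the wrist force passes 120 N, or if a joint passes its speed limit or range.

## Working session

There is one attempt and no reset: what is moved stays moved. The work goes in short steps, Python scripts to look and compute and a shell command to move; the robot and the scene stay as the last step left them, time stands still between calls to the robot, and variables do not carry over. Pictures are saved under pics/ and viewed, at most 10 in all, crops included, and the job is handed in when it is done.

```bash
mkdir -p pics; python3 - <<'E'
from plant import ctrl, imaging
import cv2, numpy as np
o=ctrl.get_obs(); print(o, ctrl.tcp_to_grasp)
for n in("scene","side"):
    p,d=imaging.snapshot(n); cv2.imwrite(f"pics/{n}0.png",p); np.savez(f"{n}0.npz",p=p,d=d,**imaging.camera_model(n))
    m=imaging.camera_model(n); print(n,-np.array(m["R"]).T@m["t"], m["R"])
E
```

```text
{'clock': 0.0, 'joint_pos': array([-5.65432288e+01,  2.05913401e+01,  6.35232784e-01, -2.07907569e-02,
       -7.01360773e+01, -1.65064662e+01]), 'qvel': array([ 0.02193151, -0.0980241 ,  0.04344144, -0.03984079,  0.07437945,
        0.06033122]), 'tau': array([ 5.71624514e-04, -5.82714808e+01,  2.93048948e+01,  6.99693918e+00,
        6.80900455e-03, -1.78523433e-04]), 'tool_pos': array([ 0.19662674, -0.6452242 ,  0.22563274]), 'orientation': array([ 1.79906061e+02, -7.45518555e-03, -1.63056769e+02]), 'force': array([-0.52669993,  0.73165382, -0.00797669]), 'moment': array([-0.01354401,  0.06841207,  0.00837697]), 'gripper_force': 0.0, 'opening': 0.08709710685474813} 0.0188
scene [-0.04479525 -1.17477396  0.89654897] [[ 0.87435344 -0.48519471 -0.00959968]
 [-0.26992963 -0.46980204 -0.84049035]
 [ 0.40329153  0.73747687 -0.54174146]]
side [0.09817138 0.92243095 1.23139777] [[-0.90601425 -0.42323605 -0.00307047]
 [-0.30198933  0.65151232 -0.69594119]
 [ 0.29654784 -0.62960538 -0.71809222]]
```

View pics/scene0.png

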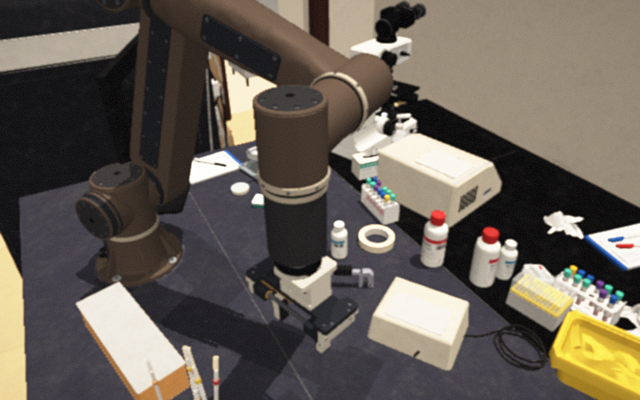

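View pics/side0.png

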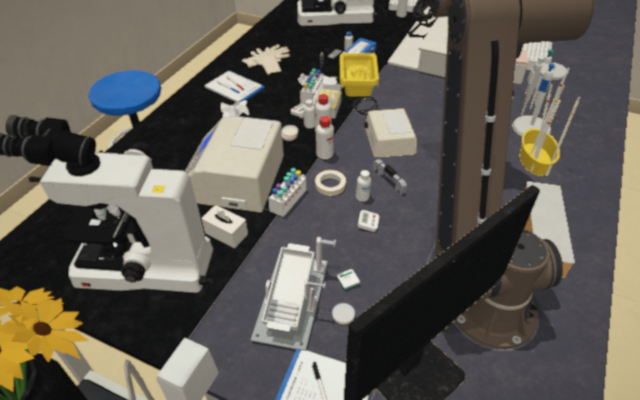

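The side view shows the stand at about (290,295), with the post near (320,250), and the bar at about (390,177). The petri dish is at (343,313), the coverglass box at (347,279), the timer at (368,220) and the bottle at (363,186). The scene view shows the bar at about (355,275), with the arm hiding the stand. I'll take an enlarged view with a height map.

```bash
cat > h.py <<'E'
import numpy as np, cv2
def cloud(f):
    z=np.load(f); d=z["d"]; K=z["mtx"]; v,u=np.mgrid[:400,:640]
    c=np.stack([(u-K[0,2])/K[0,0]*d,(v-K[1,2])/K[1,1]*d,d],-1)
    P=(c-z["t"])@z["R"]; P[d==0]=np.nan
    return z["p"],P
E
python3 - <<'E'
from h import *
p,P=cloud("side0.npz")
c=cv2.resize(p[150:360,240:420],None,fx=4,fy=4,interpolation=cv2.INTER_CUBIC)[:, :]
a=cv2.resize(p[225:350,245:365],(576,600),interpolation=cv2.INTER_CUBIC)
b=cv2.resize(p[155:205,360:415],(220,200),interpolation=cv2.INTER_CUBIC)
im=np.zeros((600,800,3),np.uint8); im[:,:576]=a; im[:200,576:796]=b
cv2.imwrite("pics/crop1.png",im)
for n,(u,v) in dict(dish=(343,313),box=(347,276),timer=(368,220),bottle=(363,175),tape=(318,183),rack=(288,190)).items(): print(n,P[v,u].round(3))
# bar region
R=P[155:205,360:415].reshape(-1,3); 
m=(R[:,2]>0.015)&(R[:,2]<.09); r=R[m]; print(len(r), np.nanmin(r,0),np.nanmax(r,0))
for u,v in [(380,167),(385,170),(390,175),(395,180),(400,185),(403,188)]: print(u,v,P[v,u].round(3))
# stand
for u in range(250,345,6): print(u,[tuple((P[v,u]*1000).round().tolist()) for v in range(232,350,12)] if u%12==10 else '')
E
```

```text
dish [0.372 0.194 0.012]
box [0.409 0.078 0.019]
timer [ 0.434 -0.154  0.02 ]
bottle [ 0.496 -0.252  0.11 ]
tape [ 0.652 -0.239  0.024]
rack [ 0.707 -0.127  0.067]
506 [ 0.37297844 -0.47184836  0.01501828] [ 0.52293331 -0.23677403  0.08997965]
380 167 [ 0.485 -0.396  0.033]
385 170 [ 0.459 -0.374  0.047]
390 175 [ 0.435 -0.359  0.045]
395 180 [ 0.425 -0.396 -0.005]
400 185 [ 0.39  -0.333  0.038]
403 188 [ 0.378 -0.334  0.028]
250 [(763.0, 35.0, -0.0), (738.0, 78.0, -2.0), (714.0, 119.0, -3.0), (689.0, 161.0, 1.0), (667.0, 199.0, 0.0), (646.0, 234.0, -2.0), (627.0, 268.0, -4.0), (605.0, 304.0, -1.0), (583.0, 340.0, 6.0), (567.0, 368.0, -1.0)]
256 
262 [(728.0, 20.0, 1.0), (704.0, 62.0, -1.0), (680.0, 104.0, -2.0), (657.0, 145.0, -0.0), (635.0, 183.0, -1.0), (617.0, 217.0, -7.0), (589.0, 263.0, 13.0), (569.0, 298.0, 16.0), (552.0, 329.0, 12.0), (532.0, 363.0, 17.0)]
268 
274 [(693.0, 4.0, 1.0), (668.0, 48.0, 1.0), (646.0, 89.0, -0.0), (621.0, 134.0, 7.0), (565.0, 225.0, 92.0), (556.0, 246.0, 69.0), (536.0, 281.0, 72.0), (519.0, 313.0, 71.0), (502.0, 344.0, 69.0), (503.0, 349.0, 17.0)]

[... 431 characters left out ...]
7.0, 321.0, 13.0)]
304 
310 [(590.0, -48.0, -4.0), (570.0, -6.0, -8.0), (509.0, 115.0, 101.0), (489.0, 156.0, 106.0), (503.0, 132.0, 13.0), (462.0, 215.0, 85.0), (459.0, 222.0, 39.0), (448.0, 246.0, 21.0), (434.0, 274.0, 11.0), (422.0, 299.0, -3.0)]
316 
322 [(553.0, -59.0, 2.0), (533.0, -15.0, 1.0), (513.0, 28.0, 0.0), (487.0, 83.0, 19.0), (470.0, 121.0, 18.0), (459.0, 145.0, -4.0), (441.0, 183.0, -3.0), (424.0, 220.0, -1.0), (408.0, 255.0, 1.0), (393.0, 287.0, -1.0)]
328 
334 [(521.0, -81.0, -4.0), (455.0, 72.0, 134.0), (478.0, 15.0, 4.0), (462.0, 51.0, -4.0), (443.0, 95.0, 0.0), (426.0, 132.0, -2.0), (409.0, 171.0, 1.0), (390.0, 214.0, 13.0), (379.0, 238.0, -4.0), (363.0, 274.0, 1.0)]
340
```

View pics/crop1.png

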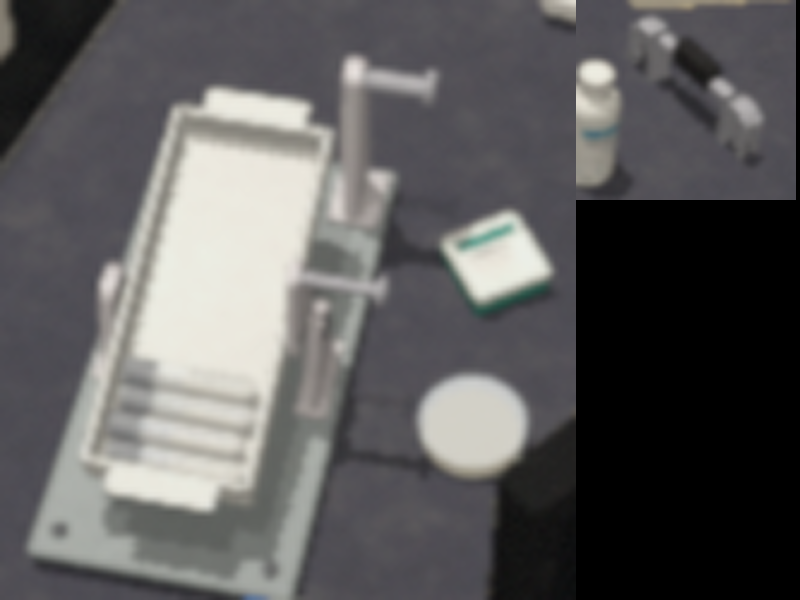

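The enlarged view shows the tray's raised end, with its lip at crop (258,105), beside the post. The tubes lie at the lower end. The bar's black grip is at crop (697,60), hooks at (652,45) and (742,120). Next I'll fit the stand pose to the known features and measure the bar.

```bash
cat >> h.py <<'E'
def tray(x,y,z,t): return [x*np.cos(t)+z*np.sin(t),y,72-x*np.sin(t)+z*np.cos(t)]
def world(L,q):
    L=np.atleast_2d(L)/1000; c,s=np.cos(q[2]),np.sin(q[2])
    return np.c_[q[0]+c*L[:,0]-s*L[:,1],q[1]+s*L[:,0]+c*L[:,1],L[:,2]]
def proj(W,z):
    C=W@z["R"].T+z["t"]; x=C@z["mtx"].T; return x[:,:2]/x[:,2:]
E
python3 - <<'E'
from h import *
from scipy.optimize import least_squares
z=np.load("side0.npz"); p,P=cloud("side0.npz"); t=-.21
# image left of tray = +y? looking: post on right = -y
F=[(tray(110,47,26,t),(175,108)),(tray(110,-47,26,t),(330,130)),(tray(-110,47,26,t),(85,460)),(tray(-110,-47,26,t),(245,497)),
   ([133,-54,143],(355,62)),(tray(124,0,26,t),(260,92)),(tray(-124,0,26,t),(160,505))]
L=np.array([f[0] for f in F]);U=np.array([f[1] for f in F])/4.8+[245,225]-.4
r=least_squares(lambda q:(proj(world(L,q),z)-U).ravel(),[.5,.2,-1.2],loss="soft_l1"); q=r.x
print(q,np.degrees(q[2])); print((proj(world(L,q),z)-U).round(1).tolist())
# check with pins
def inv(W): 
    c,s=np.cos(q[2]),np.sin(q[2]); d=(W-[q[0],q[1],0])*1000; return np.stack([c*d[...,0]+s*d[...,1],-s*d[...,0]+c*d[...,1],d[...,2]],-1)
Lc=inv(P); R=Lc[225:350,245:365].reshape(-1,3)
m=(R[:,2]>115)&(R[:,1]<-40); np.set_printoptions(suppress=True); print(R[m].round().tolist())
print("pins",world([[133,-75,133],[13,-75,133]],q),"lip",world([tray(117,0,26,-.21),tray(117,0,26,.21)],q))
np.save("q.npy",q)
# bar
B=P[158:200,368:412]; b=p[158:200,368:412]; ok=(B[...,2]>.045)&(B[...,2]<.075); dk=ok&(b.max(-1)<70)
print("grip",np.nanmedian(B[dk],0),dk.sum()); X=B[ok]; print(len(X)); r=cv2.minAreaRect(X[:,:2].astype(np.float32)*1000); print(r, X[:,2].max())
E
```

```text
[ 0.52091929  0.22100839 -1.33133977] -76.28014979649075
[[-0.0, -0.5], [0.5, -0.0], [-0.9, 0.5], [1.2, -1.0], [-0.1, 0.9], [-0.3, 1.0], [-0.1, -0.6]]
[[138.0, -49.0, 142.0], [138.0, -52.0, 143.0], [143.0, -53.0, 137.0], [137.0, -49.0, 139.0], [138.0, -52.0, 139.0], [136.0, -55.0, 141.0], [133.0, -58.0, 145.0], [133.0, -50.0, 140.0], [132.0, -53.0, 141.0], [130.0, -56.0, 145.0], [133.0, -58.0, 142.0], [129.0, -48.0, 139.0], [128.0, -51.0, 141.0], [128.0, -54.0, 142.0], [130.0, -56.0, 140.0], [135.0, -58.0, 135.0], [136.0, -61.0, 134.0], [133.0, -64.0, 139.0], [133.0, -67.0, 139.0], [134.0, -70.0, 139.0], [134.0, -72.0, 139.0], [137.0, -75.0, 136.0], [137.0, -97.0, 142.0], [137.0, -100.0, 142.0], [124.0, -49.0, 141.0], [128.0, -51.0, 136.0], [125.0, -54.0, 142.0], [127.0, -57.0, 140.0], [133.0, -58.0, 133.0], [130.0, -62.0, 137.0], [132.0, -64.0, 135.0], [130.0, -67.0, 138.0], [130.0, -70.0, 139.0], [133.0, -73.0, 137.0], [133.0, -76.0, 137.0], [136.0, -78.0, 134.0], [133.0, -81.0, 138.0], [135.0, -84.0, 136.0], [136.0, -86.0, 136.0], [135.0, -89.0, 138.0], [135.0, -92.0, 138.0], [135
[... 18370 characters left out ...]
.0, -207.0, 446.0], [-352.0, -209.0, 448.0], [-355.0, -211.0, 455.0], [-356.0, -213.0, 456.0], [-356.0, -214.0, 457.0], [-356.0, -216.0, 458.0], [-355.0, -218.0, 457.0], [-354.0, -219.0, 455.0], [-352.0, -221.0, 452.0], [-350.0, -222.0, 449.0], [-349.0, -224.0, 448.0], [-348.0, -226.0, 447.0], [-346.0, -227.0, 445.0], [-343.0, -229.0, 440.0], [-341.0, -230.0, 436.0]]
pins [[0.4796035  0.07401517 0.133     ]
 [0.45114254 0.19059121 0.133     ]] lip [[0.54677363 0.1151091  0.12181861]
 [0.54934458 0.10457848 0.073039  ]]
grip [ 0.44097934 -0.36936971  0.05869416] 77
181
((437.35125732421875, -343.74981689453125), (113.36124420166016, 164.72337341308594), 11.138484001159668) 0.07486338440323463
```

The fit's residuals are about 1 px, and the measured pins agree: both have y about -76 and z about 133. On the way to the lip I'll pass over the bar and look at it with the wrist camera.

```bash
python3 -m crank '[[[0.035,0.04,0.012],[0,0,0],-1],[[0.035,0.04,0.012],[0,0,0],-1],[[0.035,0.04,0.012],[0,0,0],-1],[[0.035,0.04,0.012],[0,0,0],-1],[[0.035,0.04,0.012],[0,0,0],-1],[[0.035,0.04,0.012],[0,0,0],-1],[[0.02,0.02,0],[0,0,0],-1],[[0,0,0],[0,0,0],-1]]'
python3 - <<'E'
from plant import ctrl, imaging
import cv2, numpy as np
m=imaging.camera_model("wrist"); p,d=imaging.snapshot("wrist"); cv2.imwrite("pics/w1.png",p); np.savez("w1.npz",p=p,d=d,**m)
o=ctrl.get_obs(); print(o["clock"],o["tool_pos"],o["orientation"],o["joint_pos"])
print(-np.array(m["R"]).T@m["t"])
E
```

```text
clock: 0.9
tool_pos: [0.4117, -0.4029, 0.2928]
orientation: [-180.0, 0.1, -162.8]
force: [-0.1, -0.1, -0.2]
opening: 0.029
gripper_force: 0.0
0.95 [ 0.41054852 -0.40394823  0.29250515] [ 1.79979880e+02  4.47435462e-03 -1.62876995e+02] [-2.50964803e+01  9.17945047e+00 -6.08954735e+00 -1.85616153e-02
 -7.47412096e+01 -4.77756268e+01]
[ 0.34487468 -0.42359611  0.4513594 ]
```

View pics/w1.png

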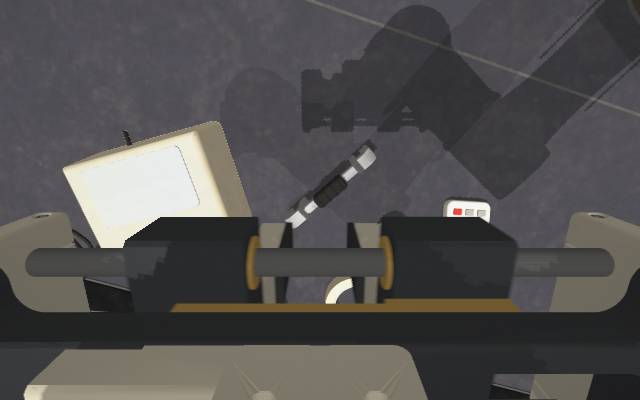

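The wrist view shows the bar running from (293,218) to (366,155), grip at (330,190), and the timer at (468,210). The wide hook isn't clear from here yet. Next I'll move over the lip and take a scene view of the bar, which should be unobstructed from there.

```bash
python3 -m crank '[[[0.014,0.043,0],[0,0,-3.4],-1],[[0.014,0.043,0],[0,0,0],-1],[[0.014,0.043,0],[0,0,0],-1],[[0.014,0.043,0],[0,0,0],-1],[[0.014,0.043,0],[0,0,0],-1],[[0.014,0.043,0],[0,0,0],-1],[[0.014,0.043,0],[0,0,0],-1],[[0.014,0.043,0],[0,0,0],-1],[[0.014,0.043,0],[0,0,0],-1],[[0.013,0.043,0],[0,0,0],-1],[[0.007,0.038,-0.01],[0,0,0],-1],[[0,0.02,-0.02],[0,0,0],-1]]'
python3 - <<'E'
from plant import ctrl, imaging
from h import *
o=ctrl.get_obs(); print(o["clock"],o["tool_pos"],o["orientation"],o["joint_pos"])
m=imaging.camera_model("scene"); p,d=imaging.snapshot("scene"); np.savez("s1.npz",p=p,d=d,**m)
p,P=cloud("s1.npz")
a=cv2.resize(p[235:315,305:395],(675,600),interpolation=cv2.INTER_CUBIC); cv2.imwrite("pics/s1crop.png",a)
# wrist cloud of bar
for f in("w1.npz","s1.npz","side0.npz"):
    p,P=cloud(f); ok=(P[...,2]>.03)&(P[...,2]<.08)&(np.hypot(P[...,0]-.44,P[...,1]+.369)<.1)
    X=P[ok]; r=cv2.minAreaRect(X[:,:2].astype(np.float32)*1000); ng=ok&(p.max(-1)<70)
    print(f,len(X),r,"z",np.percentile(X[:,2],[50,98]),"grip",np.median(P[ng],0),ng.sum())
    c,v=cv2.PCACompute(X[:,:2].astype(np.float32),None); print(c,np.degrees(np.arctan2(v[0,1],v[0,0])))
E
```

```text
clock: 2.15
tool_pos: [0.5569, 0.0844, 0.2628]
orientation: [180.0, 0.1, -166.4]
force: [-0.3, -0.9, -0.6]
opening: 0.0004
gripper_force: 0.0
2.15 [0.55686688 0.08444356 0.26283615] [ 1.79997160e+02  1.06272277e-01 -1.66417353e+02] [ 2.85497132e+01  8.70599105e+00 -1.05217647e+01  2.61785404e-02
 -7.06688457e+01 -1.04975707e+02]
w1.npz 1520 ((444.45208740234375, -378.30322265625), (18.522518157958984, 157.80491638183594), 58.74021911621094) z [0.0507486  0.06348991] grip [ 0.44141134 -0.37861517  0.06197445] 554
[[ 0.4391473  -0.37691897]] -31.356396
s1.npz 684 ((466.1646728515625, -337.778564453125), (118.97321319580078, 155.71804809570312), 59.29775619506836) z [0.04947494 0.07654445] grip [ 0.44067594 -0.38232979  0.05843596] 192
[[ 0.45091608 -0.36093712]] 82.29088
side0.npz 264 ((443.4009094238281, -373.3575134277344), (25.225433349609375, 161.24081420898438), 57.37701416015625) z [0.04786388 0.06365842] grip [ 0.44185286 -0.36820546  0.05738034] 90
[[ 0.43933433 -0.36779588]] -30.60555
```

View pics/s1crop.png

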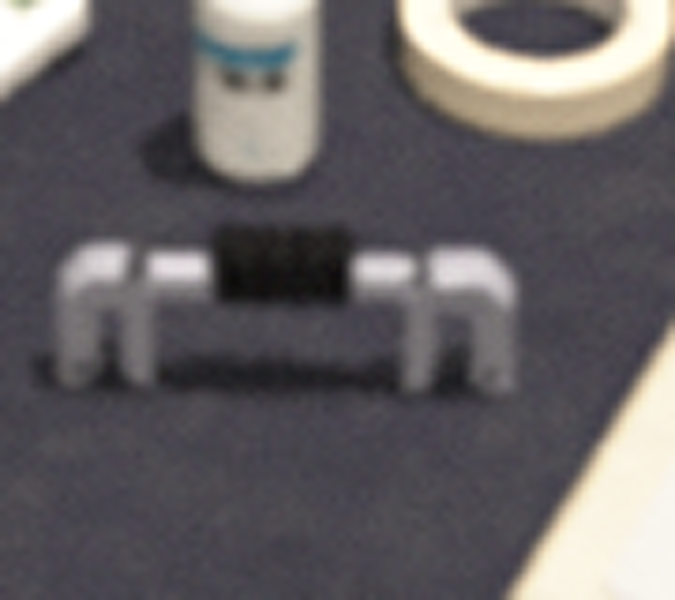

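In the crop, the right hook's slot spans x 435–470 and the left's 100–120. So the wide hook is on the scene's right, and bar +x has yaw about -31.3°. Next I'll press the lip.

```bash
python3 -m crank '[[[0.002,0.008,-0.03],[0,0,0],-1],[[0,0,-0.04],[0,0,0],-1],[[0,0,-0.04],[0,0,0],-1],[[0,0,0],[0,0,0],-1],[[0,0,0],[0,0,0],-1]]'
python3 - <<'E'
from h import *
from plant import ctrl
q=np.load("q.npy"); W=ctrl.get_obs()["tool_pos"]
c,s=np.cos(q[2]),np.sin(q[2]); d=(W-[q[0],q[1],0])*1000; print(c*d[0]+s*d[1],-s*d[0]+c*d[1],d[2])
E
```

```text
clock: 2.7
tool_pos: [0.5577, 0.0895, 0.1529]
orientation: [-179.9, -0.1, -166.5]
force: [-0.3, 0.7, 1.3]
opening: 0.0003
gripper_force: 0.0
136.43029585434894 4.508351027135923 152.9305067415218
```

```bash
python3 -m crank '[[[0.005,0.012,-0.02],[0,0,0],-1],[[0,0,-0.006],[0,0,0],-1],[[0,0,-0.006],[0,0,0],-1],[[0,0,-0.006],[0,0,0],-1],[[0,0,-0.006],[0,0,0],-1],[[0,0,-0.006],[0,0,0],-1],[[0,0,-0.006],[0,0,0],-1],[[0,0,-0.006],[0,0,0],-1],[[0,0,-0.006],[0,0,0],-1],[[0,0,-0.005],[0,0,0],-1],[[0,0,0],[0,0,0],-1],[[0,0,0],[0,0,0],-1]]'
```

```text
clock: 3.9
tool_pos: [0.5623, 0.1028, 0.0794]
orientation: [-180.0, -0.0, -166.4]
force: [-0.4, 1.0, 0.3]
opening: 0.0001
gripper_force: 0.1
```

```bash
python3 -m crank '[[[0,0,0.02],[0,0,0],-1],[[0,0,0.04],[0,0,0],-1],[[0,0,0.045],[0,0,0],-1],[[0,0,0.045],[0,0,5],-1],[[-0.01,-0.04,0.02],[0,0,8.5],0],[[-0.01,-0.04,0.0],[0,0,8.5],1],[[-0.01,-0.04,0.0],[0,0,8.5],1],[[-0.01,-0.04,0.0],[0,0,8.5],1],[[-0.01,-0.04,0.0],[0,0,8.5],1],[[-0.01,-0.04,0.0],[0,0,8.5],1],[[-0.01,-0.04,0.0],[0,0,8.5],1],[[-0.01,-0.04,0.0],[0,0,8.5],1]]'
python3 - <<'E'
from plant import ctrl, imaging
from h import *
m=imaging.camera_model("side"); p,d=imaging.snapshot("side"); np.savez("side1.npz",p=p,d=d,**m)
o=ctrl.get_obs(); print(o["clock"],o["tool_pos"],o["orientation"],o["joint_pos"])
a=cv2.resize(p[225:350,245:365],(576,600),interpolation=cv2.INTER_CUBIC); cv2.imwrite("pics/side1c.png",a)
for f in("s1.npz","side1.npz","side0.npz"):
    p,P=cloud(f); k=(P[...,2]>.075)&(P[...,2]<.13)&(np.hypot(P[...,0]-.4415,P[...,1]+.376)<.2); X=P[k]
    th=np.radians(58.7); e=np.array([np.cos(th),np.sin(th)]); D=X[:,:2]-[.4415,-.376]
    a=D@e; b=D@[-e[1],e[0]]; w=np.abs(b)<.06
    print(f,w.sum(), np.sort(a[w&(a>0)])[:5], np.sort(-a[w&(a<0)])[:5])
E
```

```text
clock: 5.1
tool_pos: [0.4834, -0.2135, 0.2501]
orientation: [-179.9, 0.0, -94.2]
force: [-0.3, 0.6, -0.7]
opening: 0.0587
gripper_force: 0.0
5.15 [ 0.48208786 -0.2172111   0.24999513] [ 1.79987283e+02 -5.96964225e-02 -9.33930275e+01] [-2.94066902e+00  5.82764903e+00 -1.56118478e+01  6.40185945e-02
 -6.85737036e+01 -4.75758223e-01]
s1.npz 209 [0.09576349 0.09602108 0.09652279 0.09723778 0.09730229] []
side1.npz 142 [0.10877501 0.10939316 0.10942627 0.11108401 0.11109456] []
side0.npz 142 [0.10719386 0.1076761  0.11205506 0.11209233 0.11233593] []
```

View pics/side1c.png

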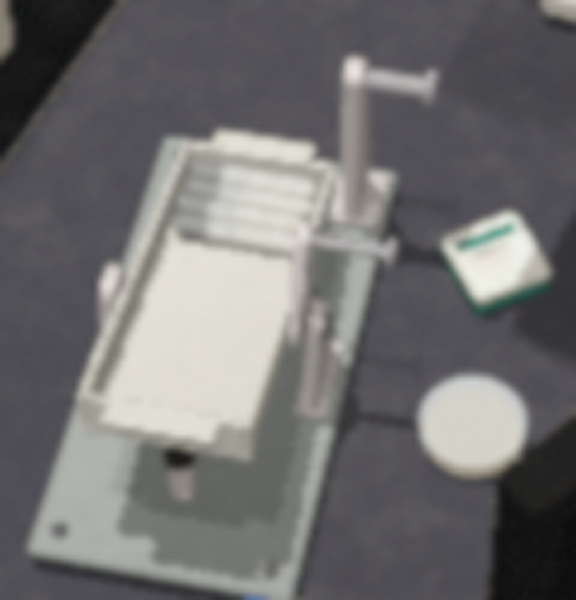

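The tray is tipped, with all four tubes against the delivery end (crop (180–310, 170–235)). The pins are at crop (350,245) and (400,80). Now I'll go over the bar and check the bottle's clearance.

```bash
python3 -m crank '[[[-0.005,-0.022,0],[0,0,8.5],1],[[-0.005,-0.022,0],[0,0,8.5],1],[[-0.005,-0.022,0],[0,0,8.5],1],[[-0.005,-0.022,0],[0,0,8.5],1],[[-0.005,-0.022,0],[0,0,8.5],1],[[-0.005,-0.022,0],[0,0,8.5],1],[[-0.005,-0.022,0],[0,0,8.5],1],[[-0.005,0,0],[0,0,2.5],1],[[0,0,0],[0,0,0],1],[[0,0,0],[0,0,0],1],[[0,0,0],[0,0,0],1]]'
python3 - <<'E'
from plant import ctrl, imaging
from h import *
o=ctrl.get_obs(); m=imaging.camera_model("wrist"); p,d=imaging.snapshot("wrist"); np.savez("w2.npz",p=p,d=d,**m); cv2.imwrite("pics/w2.png",p)
print(o["clock"],o["tool_pos"],o["orientation"],o["joint_pos"])
p,P=cloud("w2.npz")
ok=(P[...,2]>.03)&(P[...,2]<.08)&(np.hypot(P[...,0]-.44,P[...,1]+.376)<.1); X=P[ok]
print(cv2.minAreaRect(X[:,:2].astype(np.float32)*1000)); ng=ok&(p.max(-1)<70)&(P[...,2]>.055)
print(len(X),"grip",np.median(P[ng],0),ng.sum(),P[ng].min(0),P[ng].max(0))
for f in("s1.npz","side1.npz","w2.npz"):
    p,P=cloud(f)
    for lo in(.03,.075,.095):
        k=(P[...,2]>lo)&(P[...,2]<.125)&(np.hypot(P[...,0]-.5,P[...,1]+.252)<.04); X=P[k]
        if len(X)>5: print(f,lo,k.sum(),np.median(X,0).round(3),X.min(0).round(3),X.max(0).round(3))
E
```

```text
clock: 6.25
tool_pos: [0.4443, -0.3658, 0.2498]
orientation: [-180.0, -0.0, -32.6]
force: [0.3, -0.1, -0.3]
opening: 0.0881
gripper_force: 0.0
6.25 [ 0.44431382 -0.36580143  0.24984507] [-1.79990506e+02 -2.33261228e-02 -3.26126804e+01] [-2.00004383e+01  1.03754130e+01 -1.01651002e+01 -4.45537032e-03
 -6.94346507e+01  7.73893240e+01]
((467.9937438964844, -339.6941833496094), (108.72338104248047, 156.83050537109375), 58.82155990600586)
1804 grip [ 0.44517861 -0.37872601  0.06213732] 641 [ 0.41990253 -0.39660214  0.05525784] [ 0.46783259 -0.3592176   0.0644611 ]
s1.npz 0.03 391 [ 0.488 -0.28   0.077] [ 0.472 -0.292  0.03 ] [ 0.515 -0.252  0.113]
s1.npz 0.075 203 [ 0.49  -0.278  0.09 ] [ 0.473 -0.29   0.075] [ 0.515 -0.252  0.113]
s1.npz 0.095 88 [ 0.493 -0.274  0.108] [ 0.481 -0.284  0.095] [ 0.506 -0.255  0.113]
side1.npz 0.03 278 [ 0.493 -0.251  0.075] [ 0.474 -0.277  0.03 ] [ 0.521 -0.234  0.114]
side1.npz 0.075 142 [ 0.494 -0.255  0.09 ] [ 0.475 -0.277  0.075] [ 0.519 -0.24   0.114]
side1.npz 0.095 59 [ 0.495 -0.26   0.106] [ 0.484 -0.277  0.095] [ 0.51  -0.25   0.114]
w2.npz 0.03 1744 [ 0.499 -0.279  0.086] [ 0.476 -0.291  0.03 ] [ 0.521 -0.254  0.112]
w2.npz 0.075 1348 [ 0.498 -0.276  0.093] [ 0.476 -0.291  0.075] [ 0.52  -0.254  0.112]
w2.npz 0.095 662 [ 0.497 -0.272  0.11 ] [ 0.483 -0.282  0.095] [ 0.511 -0.255  0.112]
```

View pics/w2.png

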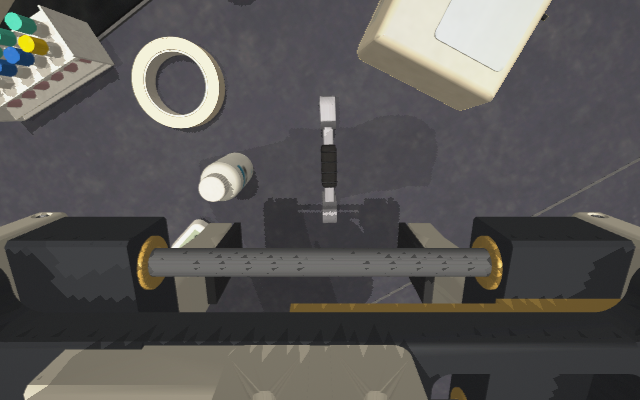

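The wrist view shows the bar vertical at (329,165), the bottle at (225,180) and the tape at (178,83). The bar is at about (0.443,-0.378), and there is about 10 mm between the gripper body and the bottle's cap. Now descending.

```bash
python3 -m crank '[[[-0.002,-0.014,-0.02],[0,0,1.3],1],[[0,0,-0.04],[0,0,0],1],[[0,0,-0.04],[0,0,0],1],[[0,0,-0.03],[0,0,0],1],[[0,0,0],[0,0,0],1],[[0,0,0],[0,0,0],1]]'
```

```text
clock: 6.9
tool_pos: [0.4425, -0.3803, 0.1203]
orientation: [180.0, 0.0, -31.2]
force: [-0.2, 0.3, 0.6]
opening: 0.0877
gripper_force: 0.0
```

```bash
python3 -m crank '[[[0,0.001,-0.03],[0,0,0],1],[[0,0,-0.03],[0,0,0],1],[[0,0,-0.02],[0,0,0],1],[[0,0,0],[0,0,0],0],[[0,0,0],[0,0,0],-1],[[0,0,0],[0,0,0],-1],[[0,0,0],[0,0,0],-1],[[0,0,0],[0,0,0],-1],[[0,0,0],[0,0,0],-1],[[0,0,0],[0,0,0],-1],[[0,0,0],[0,0,0],-1]]'
```

```text
clock: 8.0
tool_pos: [0.442, -0.3792, 0.0397]
orientation: [180.0, -0.0, -31.3]
force: [-0.3, -0.3, -0.9]
opening: 0.029
gripper_force: 0.0
```

```bash
python3 -m crank '[[[0,0,0],[0,0,0],-1],[[0,0,0],[0,0,0],-1],[[0,0,0],[0,0,0],-1],[[0,0,0.002],[0,0,0],-1],[[0,0,0.02],[0,0,0],-1],[[0,0,0.04],[0,0,0],-1],[[0,0,0.04],[0,0,0],-1],[[0,0,0.04],[0,0,0],-1],[[0,0,0.04],[0,0,0],-1],[[0,0,0],[0,0,0],-1],[[0,0,0],[0,0,0],-1]]'
python3 - <<'E'
from plant import ctrl, imaging
from h import *
o=ctrl.get_obs(); m=imaging.camera_model("wrist"); p,d=imaging.snapshot("wrist"); np.savez("w3.npz",p=p,d=d,**m); cv2.imwrite("pics/w3.png",p)
print(o["clock"],o["tool_pos"],o["orientation"],o["joint_pos"])
E
```

```text
clock: 9.1
tool_pos: [0.442, -0.3789, 0.222]
orientation: [-179.9, -0.1, -31.3]
force: [-0.1, 0.3, -3.9]
opening: 0.0176
gripper_force: 29.9
9.1 [ 0.44196388 -0.37889251  0.22204804] [-1.79947087e+02 -6.74024511e-02 -3.12917947e+01] [-2.13974239e+01  1.20014517e+01 -1.17907695e+01 -4.43352624e-02
 -6.61322931e+01  8.01235728e+01]
```

View pics/w3.png

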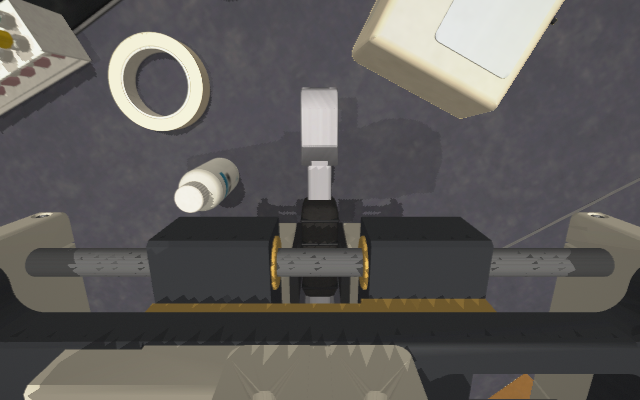

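The bar is held, with the wide hook at (320,120) on the tool's +x side. I'll measure the bar in the tool frame and work out the target above the pins.

```bash
python3 - <<'E'
from h import *
from scipy.spatial.transform import Rotation as Ro
np.set_printoptions(suppress=True,precision=1)
p,P=cloud("w3.npz"); T=np.array([.44196,-.37889,.22205]); R=Ro.from_euler("xyz",[-179.95,-.07,-31.29],degrees=True).as_matrix()
L=(P-T)@R*1000
for r0,r1 in((85,92),(92,120),(120,145),(165,195),(203,215)):
    A=L[r0:r1,290:350]; k=(A[...,2]>-40)&(A[...,2]<20); A=A[k]
    if len(A)>5: print(r0,len(A),A.min(0),A.max(0),np.median(A,0))
A=L[80:150,290:350]; k=(A[...,2]>-40)&(A[...,2]<20); print("hook x range",np.percentile(A[k],[1,99],axis=0))
B=L[150:202,300:340]; k=(B[...,2]>-40)&(B[...,2]<20); H=np.r_[A[(A[...,2]>-40)&(A[...,2]<-2)&(A[...,0]<78)]]
print("slope top", np.polyfit(H[:,0],H[:,2],1), "y/x",np.polyfit(H[:,0],H[:,1],1), "roll",np.polyfit(H[:,1],H[:,2],1))
q=np.load("q.npy")
W=world([[133,-76,133],[13,-76,133],[73,-76,151]],q); print(W*1000,np.degrees(q[2]))
E
```

```text
85 160 [78.7 -9.3 -4.4] [81.   8.6  2.5] [79.8 -0.3 -0.7]
92 1045 [ 65.6  -9.2 -12.7] [78.4  8.8 -1.4] [71.7 -0.3 -9.2]
120 925 [ 53.7  -9.1 -12.6] [65.3  8.8 -9. ] [ 59.6  -0.4 -10.8]
165 726 [ 28.2  -8.3 -13.2] [43.9  8.  -7.7] [ 36.4  -0.4 -10.8]
203 425 [ 20.7  -9.2 -24.3] [26.2  8.7 -4.7] [ 24.3  -0.4 -21. ]
hook x range [[ 51.5  -9.  -12.2]
 [ 80.5   8.4   1.4]]
slope top [  0.2 -22. ] y/x [ 0.  -0.6] roll [ 0.  -9.8]
[[478.6  73.8 133. ]
 [450.2 190.4 133. ]
 [464.4 132.1 151. ]] -76.28014979649075
```

```bash
python3 -m crank '[[[0.002,0.02,0.003],[0,0,0],-1],[[0.002,0.035,0.004],[0,0,-4.5],-1],[[0.002,0.045,0],[0,0,-4.5],-1],[[0.002,0.045,0],[0,0,-4.5],-1],[[0.002,0.045,0],[0,0,-4.5],-1],[[0.002,0.045,0],[0,0,-4.5],-1],[[0.002,0.045,0],[0,0,-4.5],-1],[[0.002,0.045,0],[0,0,-4.5],-1],[[0.002,0.045,0],[0,0,-4.5],-1],[[0.002,0.045,0],[0,0,-4.5],-1],[[0.002,0.045,0],[0,0,-4.5],-1],[[0.0,0.035,0],[0,0,0],-1]]'; python3 -m crank '[[[0,0.01,0],[0,0,0],-1],[[0,0,0],[0,0,0],-1],[[0,0,0],[0,0,0],-1],[[0,0,0],[0,0,0],-1]]'
```

```text
clock: 10.35
tool_pos: [0.4628, 0.1177, 0.2268]
orientation: [179.8, -0.0, -76.4]
force: [0.9, -0.5, -2.2]
opening: 0.0179
gripper_force: 29.9
clock: 10.75
tool_pos: [0.4636, 0.1247, 0.228]
orientation: [179.9, -0.0, -76.3]
force: [0.2, 0.5, -3.7]
opening: 0.0177
gripper_force: 29.9
```

```bash
python3 -m crank '[[[0.001,0.0075,0],[0,0,0],-1],[[0,0,0],[0,0,0],-1],[[0,0,0],[0,0,0],-1]]'
python3 - <<'E'
from plant import ctrl, imaging
from h import *
from scipy.spatial.transform import Rotation as Ro
np.set_printoptions(suppress=True,precision=1)
o=ctrl.get_obs(); m=imaging.camera_model("wrist"); p,d=imaging.snapshot("wrist"); np.savez("w4.npz",p=p,d=d,**m)
cv2.imwrite("pics/w4.png",cv2.resize(p[20:220,200:440],(720,600),interpolation=cv2.INTER_CUBIC))
print(o["tool_pos"],o["orientation"])
p,P=cloud("w4.npz"); R=Ro.from_euler("xyz",o["orientation"],degrees=True).as_matrix(); L=(P-o["tool_pos"])@R*1000
k=(P[...,2]>.125)&(P[...,2]<.15); k[220:]=0; A=L[k]; print(len(A))
for y in range(-34,34,4):
    s=A[(A[:,1]>=y)&(A[:,1]<y+4)]
    if len(s)>3: print(y,len(s),s.min(0),s.max(0),np.median(s,0))
q=np.load("q.npy"); print("expected post pin in tool",(world([[133,-76,133],[13,-76,133]],q)-o["tool_pos"])@R*1000)
E
```

```text
clock: 11.05
tool_pos: [0.465, 0.1331, 0.2287]
orientation: [-180.0, 0.0, -76.3]
force: [0.4, -0.7, -3.2]
opening: 0.0179
gripper_force: 29.9
[0.5 0.1 0.2] [-180.     0.   -76.3]
693
-30 23 [ 53.9 -26.5  85.2] [ 72.6 -26.1  91.1] [ 64.2 -26.3  86.9]
-26 144 [ 53.  -25.9  84.1] [ 74.9 -22.1  92.8] [ 64.2 -23.9  86.3]
-22 145 [ 53.  -22.   83.8] [ 74.9 -18.1  94.5] [ 64.2 -20.   86.3]
-18 101 [ 53.  -18.   85.1] [ 74.9 -15.5 103.3] [ 64.2 -16.8  89.3]
14 54 [58.5 15.5 88.5] [69.5 18.  94.2] [64.1 16.5 89.9]
18 105 [53.7 18.  84.4] [ 73.3  21.9 102.2] [63.3 20.6 90.4]
22 121 [52.8 22.1 83. ] [74.1 25.5 94.9] [64.2 23.8 86.4]
expected post pin in tool [[ 60.8   0.8  95.7]
 [-59.2   0.9  95.7]]
```

View pics/w4.png

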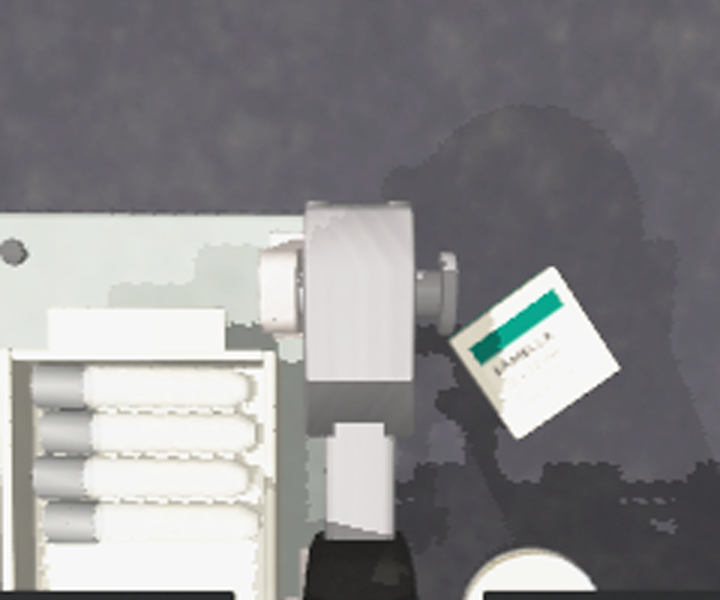

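The crop shows the wide hook over the post pin: post face at (282,285), pin head at (450,290), tubes all in the tray. The pin sits about 1–3 mm further along +x than the seat. I'll correct by 1.7 mm and go down to the mouth.

```bash
python3 -m crank '[[[0.0004,-0.0017,-0.02],[0,0,0],-1],[[0,0,-0.02],[0,0,0],-1],[[0,0,-0.006],[0,0,0],-1],[[0,0,-0.005],[0,0,0],-1],[[0,0,-0.004],[0,0,0],-1],[[0,0,0],[0,0,0],-1]]'; python3 -m crank '[[[0,0,0],[0,0,0],-1]]'
```

```text
clock: 11.7
tool_pos: [0.4655, 0.1317, 0.1737]
orientation: [-180.0, -0.0, -76.3]
force: [0.2, -0.2, -2.9]
opening: 0.0176
gripper_force: 29.9
clock: 11.8
tool_pos: [0.4657, 0.1318, 0.1742]
orientation: [-180.0, 0.0, -76.3]
force: [0.1, 0.6, -2.4]
opening: 0.0178
gripper_force: 29.9
```

```bash
python3 - <<'E'
from plant import imaging
from h import *
m=imaging.camera_model("scene"); p,d=imaging.snapshot("scene"); z=m; q=np.load("q.npy")
pts=proj(world([[133,-96,133],[13,-96,133],[73,-76,151]],q),{k:np.array(v) for k,v in m.items()}); print(pts)
u,v=pts[2].astype(int); c=p[max(0,v-40):v+40,u-53:u+53]; print(u-53,max(0,v-40)); cv2.imwrite("pics/s5.png",cv2.resize(c,(795,600),interpolation=cv2.INTER_CUBIC))
E
```

```text
[[275.07517388 165.97536584]
 [253.02482648 153.06478723]
 [268.27797074 152.5013309 ]]
215 112
```

View pics/s5.png

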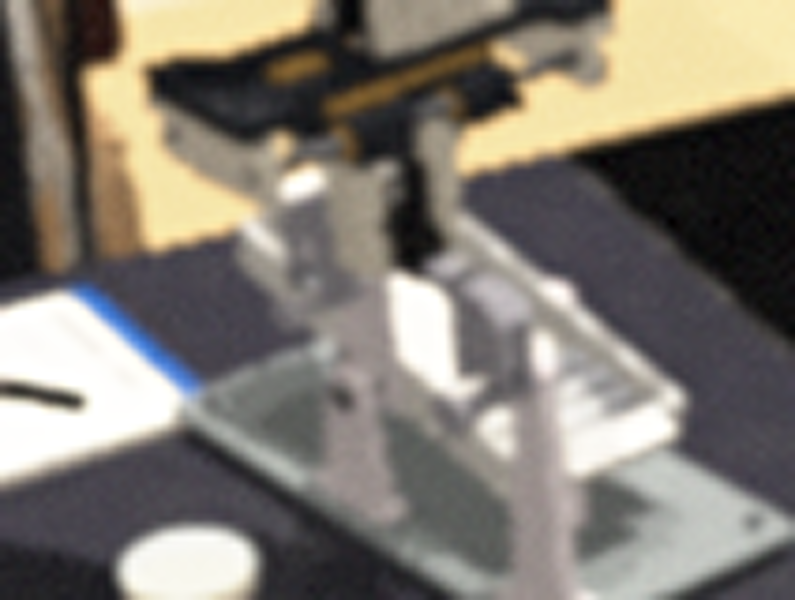

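The view is coarse: the wide hook at (500,310) is right at the post's pin, with the narrow one at (300,240) over the tray's pin. I'll continue down under force control.

```bash
python3 -m crank '[[[0,0,-0.003],[0,0,0],-1],[[0,0,-0.003],[0,0,0],-1],[[0,0,0],[0,0,0],-1]]'; python3 -m crank '[[[0,0,-0.003],[0,0,0],-1],[[0,0,-0.003],[0,0,0],-1],[[0,0,0],[0,0,0],-1]]'; python3 - <<'E'
from plant import ctrl
print(ctrl.get_obs()["moment"],ctrl.get_obs()["force"])
E
```

```text
clock: 12.15
tool_pos: [0.4661, 0.1318, 0.1684]
orientation: [-179.9, -0.0, -76.2]
force: [-1.6, -0.5, 6.3]
opening: 0.018
gripper_force: 30.0
clock: 12.45
tool_pos: [0.4665, 0.1317, 0.1629]
orientation: [-179.9, -0.0, -76.2]
force: [0.6, -1.5, 6.3]
opening: 0.0179
gripper_force: 30.0
[-0.87602038  0.0153668   0.06979948] [ 0.56148161 -1.50967686  6.25073569]
```

```bash
python3 -m crank '[[[0,0,-0.004],[0,0,0],-1],[[0,0,-0.004],[0,0,0],-1],[[0,0,0],[0,0,0],-1]]'; python3 -m crank '[[[0,0,-0.004],[0,0,0],-1],[[0,0,-0.004],[0,0,0],-1],[[0,0,0],[0,0,0],-1]]'; python3 -m crank '[[[0,0,-0.004],[0,0,0],-1],[[0,0,-0.002],[0,0,0],-1],[[0,0,0],[0,0,0],-1],[[0,0,0],[0,0,0],-1]]'; python3 - <<'E'
from plant import ctrl
print(ctrl.get_obs()["moment"],ctrl.get_obs()["force"])
E
```

```text
clock: 12.75
tool_pos: [0.4666, 0.1322, 0.1544]
orientation: [-179.8, 0.0, -76.2]
force: [2.0, 0.8, 1.4]
opening: 0.0182
gripper_force: 30.0
clock: 13.05
tool_pos: [0.4671, 0.1328, 0.1468]
orientation: [-179.8, 0.1, -76.2]
force: [2.9, -0.4, 4.8]
opening: 0.0176
gripper_force: 30.0
clock: 13.45
tool_pos: [0.4658, 0.1315, 0.1401]
orientation: [-180.0, -0.0, -76.3]
force: [0.4, -2.9, 6.2]
opening: 0.0178
gripper_force: 30.0
[-0.58266168 -0.31172553 -0.10212861] [ 0.43577489 -2.85967488  6.20821711]
```

```bash
python3 -m crank '[[[0,0,-0.002],[0,0,0],-1],[[0,0,0],[0,0,0],-1]]'; python3 -m crank '[[[0,0,-0.002],[0,0,0],-1],[[0,0,0],[0,0,0],-1],[[0,0,0],[0,0,0],-1]]'; python3 - <<'E'
from plant import ctrl
print(ctrl.get_obs()["moment"],ctrl.get_obs()["force"])
E
```

```text
clock: 13.65
tool_pos: [0.466, 0.1315, 0.1399]
orientation: [-179.9, -0.0, -76.2]
force: [-6.3, -3.5, 23.8]
opening: 0.0177
gripper_force: 30.0
clock: 13.95
tool_pos: [0.4661, 0.1314, 0.1391]
orientation: [-179.9, -0.0, -76.2]
force: [-11.8, -3.8, 36.2]
opening: 0.0181
gripper_force: 30.0
[-1.31022976  4.65672744 -0.12982548] [-11.8358434   -3.80951814  36.17487916]
```

It bottomed out at the expected height, taking a hard 36 N. I'll relax, then do a gentle pull-up test of the latches.

```bash
python3 -m crank '[[[0,0,0.003],[0,0,0],-1],[[0,0,0],[0,0,0],-1],[[0,0,0],[0,0,0],-1]]'; for i in 1; do python3 -m crank '[[[0,0,0.003],[0,0,0],-1],[[0,0,0],[0,0,0],-1],[[0,0,0],[0,0,0],-1]]'; done; python3 -m crank '[[[0,0,0.003],[0,0,0],-1],[[0,0,0],[0,0,0],-1],[[0,0,0],[0,0,0],-1]]'; python3 - <<'E'
from plant import ctrl
print(ctrl.get_obs()["moment"],ctrl.get_obs()["force"])
E
```

```text
clock: 14.25
tool_pos: [0.4653, 0.1316, 0.1394]
orientation: [-180.0, -0.0, -76.3]
force: [-4.9, 0.6, 14.0]
opening: 0.0177
gripper_force: 30.0
clock: 14.55
tool_pos: [0.4648, 0.1314, 0.1408]
orientation: [179.9, -0.0, -76.3]
force: [0.0, -0.4, -2.9]
opening: 0.0177
gripper_force: 30.0
clock: 14.85
tool_pos: [0.4653, 0.1316, 0.1445]
orientation: [180.0, -0.0, -76.3]
force: [-1.0, 0.0, -3.4]
opening: 0.0178
gripper_force: 30.0
[0.01961462 0.16409851 0.01599316] [-0.98604679  0.04276231 -3.41874379]
```

It has a few mm of free play, as expected since the latch sits near the mouth. The bottoming load was balanced about the pin axis, so both pins were seated. I'll press down again, release and look.

```bash
python3 -m crank '[[[0,0,-0.003],[0,0,0],-1],[[0,0,-0.003],[0,0,0],-1],[[0,0,-0.0015],[0,0,0],-1],[[0,0,0],[0,0,0],-1],[[0,0,0],[0,0,0],-1]]'; python3 -m crank '[[[0,0,0.0015],[0,0,0],-1],[[0,0,0],[0,0,0],-0.5],[[0,0,0],[0,0,0],-0.5],[[0,0,0],[0,0,0],-0.3],[[0,0,0],[0,0,0],-0.3],[[0,0,0],[0,0,0],0],[[0,0,0],[0,0,0],0],[[0,0,0],[0,0,0],0]]'
```

```text
clock: 15.35
tool_pos: [0.4655, 0.1317, 0.1393]
orientation: [-179.9, -0.0, -76.2]
force: [-11.0, -0.3, 22.1]
opening: 0.0179
gripper_force: 30.0
clock: 16.15
tool_pos: [0.4653, 0.1316, 0.1386]
orientation: [180.0, -0.0, -76.3]
force: [-0.1, 0.8, -0.4]
opening: 0.0434
gripper_force: 0.0
```

```bash
python3 -m crank '[[[0,0,0.01],[0,0,0],0],[[0,0,0.02],[0,0,0],0],[[0,0,0.035],[0,0,0],0],[[0,0,0.035],[0,0,0],0],[[0,0,0],[0,0,0],0],[[0,0,0],[0,0,0],0]]'
cat > m.py <<'E'
from plant import ctrl, imaging
from h import *
from scipy.spatial.transform import Rotation as Ro
np.set_printoptions(suppress=True,precision=1)
o=ctrl.get_obs(); m=imaging.camera_model("wrist"); p,d=imaging.snapshot("wrist"); np.savez("w6.npz",p=p,d=d,**m)
print(o["clock"],o["tool_pos"]*1000)
q=np.load("q.npy"); c,s=np.cos(q[2]),np.sin(q[2])
def loc(P): d=(P-[q[0],q[1],0])*1000; return np.stack([c*d[...,0]+s*d[...,1],-s*d[...,0]+c*d[...,1],d[...,2]],-1)
def rep(name,P):
    L=loc(P); k=(np.abs(L[...,1]+76)<11)&(L[...,2]>148)&(L[...,2]<172); A=L[k]
    for x in range(-10,160,10):
        t=A[(A[:,0]>=x)&(A[:,0]<x+10)]
        if len(t)>4: print(name,x,len(t),np.median(t,0),"xmax",t[:,0].max(),"xmin",t[:,0].min())
rep("w",cloud("w6.npz")[1])
m=imaging.camera_model("side"); p,d=imaging.snapshot("side"); np.savez("side2.npz",p=p,d=d,**m); rep("side",cloud("side2.npz")[1])
E
python3 m.py
```

```text
clock: 16.75
tool_pos: [0.4657, 0.1319, 0.24]
orientation: [-179.9, 0.1, -76.3]
force: [-0.0, -0.4, -0.2]
opening: 0.0438
gripper_force: 0.0
16.75 [465.7 131.9 240. ]
w 20 122 [ 27.5 -75.4 151.1] xmax 29.934509222314787 xmin 24.49104276830074
w 30 139 [ 34.9 -75.  151.2] xmax 39.831374598347416 xmin 30.078488889065135
w 40 90 [ 43.3 -75.  151.1] xmax 46.18385219599849 xmin 40.016305329511084
w 50 207 [ 56.1 -75.  163. ] xmax 59.76855987158807 xmin 50.7700772028182
w 60 259 [ 65.  -75.  163.2] xmax 69.98856260924072 xmin 60.01928239089598
w 70 250 [ 74.9 -75.  163.1] xmax 79.99995565010082 xmin 70.03645156852842
w 80 278 [ 84.9 -75.8 163.3] xmax 89.97400370935415 xmin 80.02165584582539
w 90 319 [ 95.7 -75.  162.7] xmax 99.99386696658331 xmin 90.0698400662182
w 100 169 [105.1 -75.8 151.5] xmax 109.95199277220097 xmin 100.23381919432089
w 110 190 [115.5 -75.4 151.5] xmax 119.61094311698402 xmin 110.49376252300866
w 120 286 [125.  -75.4 151.7] xmax 129.7981703079916 xmin 120.14284738849823
w 130 283 [135.2 -75.  151.7] xmax 139.82207415512855 xmin 130.4845780762581
w 140 232 [144.4 -75. 
[... 447 characters left out ...]
de 50 20 [ 54.  -74.8 161.7] xmax 59.51832057176219 xmin 50.816986235106015
side 60 26 [ 63.4 -77.4 161.3] xmax 69.61671146492101 xmin 60.23778648853924
side 70 24 [ 75.2 -75.4 160.9] xmax 79.40240904157358 xmin 70.59709653239317
side 80 15 [ 85.  -75.8 162.8] xmax 89.66258185358919 xmin 81.57910709642825
side 90 13 [ 91.9 -77.4 160.5] xmax 96.33031522281458 xmin 90.13849956180752
side 100 6 [107.4 -73.3 150.4] xmax 109.47624794214406 xmin 104.23381842267213
side 110 14 [116.1 -78.8 152.2] xmax 119.3976289771183 xmin 111.74332025461653
side 120 13 [125.6 -72.  152. ] xmax 128.33731420656346 xmin 120.60063526976793
side 130 13 [135.4 -74.5 151.2] xmax 138.38552057589192 xmin 130.9239818382624
```

The bar is level: grip top at 163 mm as expected, stem at 151 mm at both ends, centred on the pins. The gripper is clear, so I'm handing in.

```bash
python3 -c "
from plant import close_job
print(close_job())"
```

```text
the job is handed in; nothing more can be done
None
```

I tipped the tray, all four tubes rolled to the delivery end, and the tie bar is on both pins the right way round, released and handed in at about 17 s; it measures level and fully seated, but I inferred that the latches are shut from that, without seeing or pull-testing them.

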